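# Snap the three-cornered dust cover onto its machine pallet

### The arm

A 6-joint arm with a two-finger parallel gripper is mounted at the origin on the work surface. World frame = base frame: x ahead of the robot, y to its left, z up, the work surface at z = 0. Lengths are in m, angles in rad, forces in N, time in s.
With the tool pointing down it reaches from about 0.275 to 0.775 m from the base axis. Payload 14.6 kg.
Tool frame: the origin (TCP) lies where the fingers leave the gripper's body, on its centre line; the fingertips stand 73 mm ahead of it and the grasp point (between the pads) lies 54 mm ahead of it (manip.tip_reach is the distance from the TCP to the fingertips, in m); y points along the fingers, z is the direction in which the jaws open and shut, and the axes are right-handed (so a half turn about y gives the same grasp; the last joint's range is limited). The gripper opens to 85 mm and grips with 20 to 120 N. Pads are 22 mm wide; open, the fingers measure 114 mm over their backs; the gripper's body (76 mm by 85 mm) begins 54 mm behind the grasp point. The pads swing forward as they close: fully open they stand 13 mm farther back than shut.
Start: joints at [-1.466, 0.263, -0.048, 1.259, 0, 1.415], TCP at [0.135, -0.507, 0.304] pointing down, gripper open.
Joint ranges: [-2.65, 2.65], [-0.89, 1.7], [-1.18, 1.37], [-2.13, 2.11], [-1.35, 1.29], [-3.14, 3.14]. Speed limits (rad/s): [1.89, 1.89, 2.57, 2.79, 3.14, 3.14].

### API

Orientations are given as a unit quaternion [x, y, z, w].
In Python, from rig import manip gives the robot as it stands. Calls block until the motion is done:
- manip.move_ptp(position, orientation): joint-space move of the TCP to a pose.
- manip.move_straight(position, v=0.15, orientation=None, threshold=None): straight line of the TCP; orientation=None keeps the orientation; v is the mean speed in m/s. With threshold (N) it stops when the force on the tool has changed by that much, and returns True; else False.
- manip.movej(angles): joint-space move.
- manip.command_gripper(opening, grip_force=None): finger opening in m; grip_force is the grip in N (None keeps the last); returns when the fingers have stopped.
- manip.wait(seconds).
- manip.inverse_kinematics(position, orientation): joint angles nearest the present ones, or None.
- manip.get_state(): the state.
- manip.camera(name): name is "scene" or "top" or "wrist"; returns (picture, depth): 384x512x3 uint8, blue, green, red; 384x512 float32, m along the optical axis (not along the pixel's ray), 0 where there is no reading.
- manip.camera_info(name): a dict with "camera_matrix" (3x3 intrinsics, pixels), "k1" (the pictures are not rectified: a ray, as slopes to the right and down, at radius r is drawn at 1 + k1 r^2 times it, then the intrinsics apply), "position" and "attitude" of the camera in the world; the wrist camera has in their place "tool_from_camera" (4x4, takes a point from camera to tool coordinates, whose origin is the TCP and whose axes are the tool frame's). Camera axes: x right, y down, z forward; pixel columns grow to the right and rows downward; lengths in m; the calibration is good to about 2 mm. A picture is of the moment at which its call begins: read the wrist's pose just before it. camera_info takes no time and is no camera call.
A pose or a line that the arm cannot do raises manip.MotionError and nothing moves.
- manip.close_job(): hands the job in, once; it reports no verdict.
The state is a dict: "clock": time; "joints": joint angles; "joint_velocities": joint speeds; "tau": joint torques, N m; "eef_pos": TCP position; "eef_rot": TCP orientation; "wrist_force": force on the tool from outside, world axes, zero at the start; "torque": the same for the moment, N m; "finger_gap": finger opening in m.
Only numpy, scipy, OpenCV 4.12 (cv2) and the standard library are available. Lean on these libraries where they do the work, as an engineer would, in place of code of your own. Each camera call takes 0.05 s, during which the arm holds its last target. There are 200 camera calls.

### The job

On the octagonal steel pallets lie two black dust covers; the round one is already on. The three-cornered one only sits loosely on top of its three spring clips: press it home one corner after the other, until every clip has snapped over its corner and the whole cover is fully down.

Things in the scene. Friction and masses are not known exactly. Their poses are not given: they have to be found in the camera images.
- pallet: Fixed octagonal steel plate, 200 mm across, 20 mm thick, under the three-cornered cover. Origin: centre of its underside, on the bench, z up; x points to clip 0, clips 1, 2 stand 120, 240 degrees further round (z up). Middle: square 50 mm socket and three rests, 44 mm high. Clips: bright steel, 18 mm wide, 62 mm high; sloping hooks reach 4 mm in over the cover's edge, to 71 mm from the centre.
- corner0 (a point): Corner 0 of the loose cover: middle of the 20 mm round grey mark on its arm, on the pallet's +x side, at clip 0, 48 mm from the centre, on the cover's top. 61 mm above the bench at the start, 48 mm when home. Press straight down with closed fingers, within 8 mm of it: 7 to 15 N (stop at 20 N) clicks the clip and the corner stays down. Any order.
- corner1 (a point): Corner 1 of the loose cover: middle of the 20 mm round grey mark on its arm, 120 degrees further round, at clip 1, 48 mm from the centre, on the cover's top. The cover: loose black plastic, 150 g, 4 mm thick, three arms 44 mm wide ending 75 mm from the centre; its square 46 mm plug already stands in the socket. Heights and pressing as for corner 0.
- corner2 (a point): Corner 2 of the loose cover: middle of the 20 mm round grey mark on its arm, 240 degrees further round, at clip 2, 48 mm from the centre, on the cover's top. At the start the cover rests 13 mm too high on the slopes of the hooks; home, it lies on the rests below the hooks. Heights and pressing as for corner 0.
Mind the look-alikes: they are no part of the job. What is shaped like the pallet but turquoise is not meant. Of the things shaped like the part that bears corner0, the black one is meant.

How it is judged:
On the way, in this order (a step that is already met when the one before it is completed fails the run):
1. a first corner of the cover is pressed home (z of any of corner0, corner1, corner2 in the frame of pallet below 0.0505 m), for 0.1 s.
2. a second corner is home as well ((z of each of corner0, corner1 in the frame of pallet below 0.0505 m or z of each of corner0, corner2 in the frame of pallet below 0.0505 m or z of each of corner1, corner2 in the frame of pallet below 0.0505 m)), for 0.1 s.
3. all three corners are home (z of each of corner0, corner1, corner2 in the frame of pallet below 0.0505 m), for 0.1 s.
At the end, for the whole second after the job is handed in: All three corners of the cover are home, each less than 2.5 mm above its fully seated height (corner point below 50.5 mm above the pallet's underside), and stay there; the corners went home one after the other, not all at once (all of step 3); the robot touches nothing.
It also fails if it takes over 43 s, if anything falls off the work surface, if the arm or the gripper's body presses on something with over 40 N, if the wrist force passes 120 N, or if a joint passes its speed limit or range.

## Working session

There is one attempt and no reset: what is moved stays moved. The work goes in short steps, each a Python script; the robot and the scene stay as the last script left them, time stands still between calls to the robot, and variables do not carry over. Pictures are saved under pics/ and viewed, about 8 in all and at most 12, crops included, and the job is handed in when it is done.

```bash
mkdir -p pics; python3 - <<'E'
from rig import manip
import cv2,numpy as np
np.set_printoptions(precision=4,suppress=True)
for n in("scene","top"):
    p,d=manip.camera(n); cv2.imwrite(f"pics/{n}0.png",p); np.save(f"pics/{n}0d.npy",d)
    print(n,manip.camera_info(n))
print(manip.camera_info("wrist")); print(manip.get_state())
E
```

```text
scene {'camera_matrix': array([[445.777 ,   0.    , 253.538 ],
       [  0.    , 445.777 , 179.9107],
       [  0.    ,   0.    ,   1.    ]]), 'k1': -0.11623319626803766, 'position': array([1.1449, 0.247 , 0.8301]), 'attitude': array([ 0.5587,  0.7494, -0.2853, -0.2117])}
top {'camera_matrix': array([[381.2727,   0.    , 260.9322],
       [  0.    , 381.2727, 191.3717],
       [  0.    ,   0.    ,   1.    ]]), 'k1': 0.042286270141449034, 'position': array([0.4142, 0.0172, 0.8627]), 'attitude': array([ 0.7059, -0.7057,  0.0357, -0.0496])}
{'camera_matrix': array([[268.4142,   0.    , 256.2319],
       [  0.    , 268.4142, 187.8992],
       [  0.    ,   0.    ,   1.    ]]), 'k1': -0.03696577363395741, 'tool_from_camera': array([[ 0.0016,  0.9519,  0.3064, -0.0781],
       [ 0.0003, -0.3064,  0.9519, -0.0695],
       [ 1.    , -0.0015, -0.0008,  0.0012],
       [ 0.    ,  0.    ,  0.    ,  1.    ]])}
{'clock': 0.1, 'joints': array([-1.4663,  0.2635, -0.0489,  1.2594, -0.    ,  1.4155]), 'joint_velocities': array([-0.0017, -0.0006,  0.0031,  0.0007, -0.0006, -0.0008]), 'tau': array([  0.0031, -63.8576,  38.5061,   0.01  ,  -0.0001,  -0.    ]), 'eef_pos': array([ 0.1348, -0.5072,  0.3035]), 'eef_rot': array([-0.0916,  0.7015, -0.7008,  0.0916]), 'wrist_force': array([-0.554 ,  0.1094,  0.6267]), 'torque': array([-0.0375, -0.0212, -0.0217]), 'finger_gap': 0.08558483826470992}
```

View pics/top0.png

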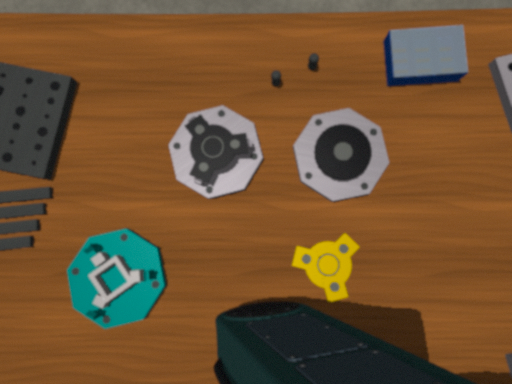

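View pics/scene0.png

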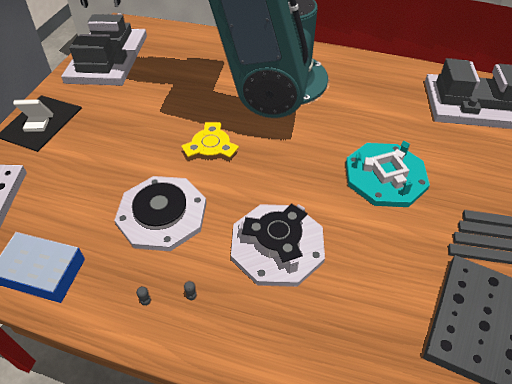

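```bash
cat > h.py <<'E'
import cv2,numpy as np
from scipy.spatial.transform import Rotation as R
from rig import manip
np.set_printoptions(precision=4,suppress=True)
def pose(name,st=None):
    i=manip.camera_info(name)
    if name=="wrist":
        T=i["tool_from_camera"]; Rt=R.from_quat(st["eef_rot"]).as_matrix()
        return i,Rt@T[:3,:3],Rt@T[:3,3]+st["eef_pos"]
    return i,R.from_quat(i["attitude"]).as_matrix(),np.array(i["position"])
def onplane(name,uv,z,st=None):
    i,Rm,p=pose(name,st); K=i["camera_matrix"]
    uv=np.atleast_2d(np.array(uv,float))
    n=cv2.undistortPoints(uv[:,None],K,np.array([i["k1"],0,0,0.]))[:,0]
    r=np.c_[n,np.ones(len(n))]@Rm.T
    return p+r*((z-p[2])/r[:,2])[:,None]
E
python3 - <<'E'
from h import *
c=onplane("top",[[214,147],[198,128],[240,152],[205,183]],.061);print(c)
print(onplane("scene",[[278,230]],.061))
p=cv2.imread("pics/top0.png")[95:205,160:270]
cv2.imwrite("pics/c.png",cv2.resize(p,None,fx=5,fy=5,interpolation=cv2.INTER_CUBIC))
E
```

```text
[[0.6078 0.1343 0.061 ]
 [0.6499 0.1696 0.061 ]
 [0.5967 0.0782 0.061 ]
 [0.5296 0.1522 0.061 ]]
[[0.6108 0.14   0.061 ]]
```

View pics/c.png

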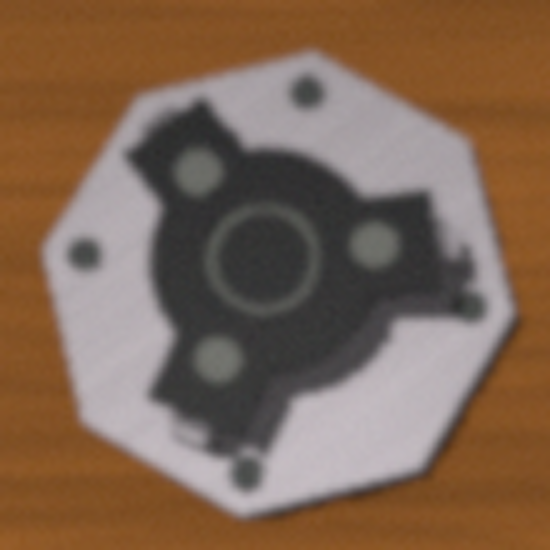

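```bash
python3 - <<'E'
from h import *
print(onplane("top",[[212.4,146.6],[199.6,129.2],[235,143.8],[203.6,166.6]],.061))
s=manip.get_state()
q0=R.from_quat(s["eef_rot"]); c=np.array([.610,.139])
q=R.from_euler('z',1.466+np.arctan2(c[1],c[0]))*q0
print(q.as_matrix())
tx=q.as_matrix()[:,0]
manip.command_gripper(0.0)
manip.move_ptp(np.r_[c,.28]-0.02*np.r_[tx[:2],0],q.as_quat())
s=manip.get_state(); p,d=manip.camera("wrist")
cv2.imwrite("pics/w1.png",p); np.save("pics/w1d.npy",d)
import pickle; pickle.dump(s,open("s1.pkl","wb"))
print(s)
E
```

```text
[[0.6087 0.1377 0.061 ]
 [0.6472 0.1661 0.061 ]
 [0.6148 0.0891 0.061 ]
 [0.5651 0.1559 0.061 ]]
[[ 0.37   -0.0009  0.929 ]
 [-0.929  -0.0002  0.37  ]
 [-0.0001 -1.     -0.001 ]]
{'clock': 3.725, 'joints': array([ 0.1239,  0.4415,  0.1624,  1.2926, -0.0002,  1.3169]), 'joint_velocities': array([ 0.0012, -0.001 , -0.0009,  0.0008,  0.0006, -0.0007]), 'tau': array([  0.5328, -80.1528,  38.6583,   0.016 ,   0.0109,  -0.0003]), 'eef_pos': array([0.6027, 0.1568, 0.28  ]), 'eef_rot': array([ 0.5853, -0.3974,  0.397 , -0.5847]), 'wrist_force': array([-0.33  ,  0.5607, -0.3897]), 'torque': array([ 0.0543,  0.0121, -0.0181]), 'finger_gap': -0.0002230718335448528}
```

View pics/w1.png

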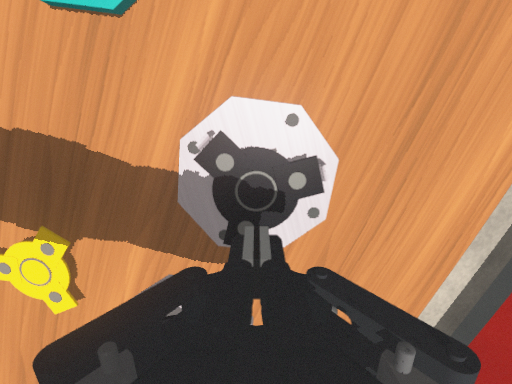

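```bash
python3 - <<'E'
from h import *
import pickle
s=pickle.load(open("s1.pkl","rb"))
p=cv2.imread("pics/w1.png"); g=cv2.cvtColor(p,cv2.COLOR_BGR2GRAY)
def cen(g,u,v,r=12):
    w=g[v-r:v+r+1,u-r:u+r+1]; t,m=cv2.threshold(w,0,255,cv2.THRESH_OTSU)
    n,l,_,ce=cv2.connectedComponentsWithStats(m); k=l[r,r]; return ce[k]+[u-r,v-r],(l==k).sum()
a=[cen(g,225,162),cen(g,297,181)];print(a)
W=onplane("wrist",[x[0] for x in a]+[[256,190]],.061,s); print("wrist",W, np.linalg.norm(W[0]-W[1]),np.linalg.norm(W[:2]-W[2],axis=1))
g=cv2.cvtColor(cv2.imread("pics/top0.png"),cv2.COLOR_BGR2GRAY)
b=[cen(g,200,129,6),cen(g,235,144,6),cen(g,204,167,6)];print(b)
T=onplane("top",[x[0] for x in b],.061);print("top",T,T.mean(0),np.linalg.norm(T-T.mean(0),axis=1))
d=np.load("pics/w1d.npy");print(d[162,225],d[181,297])
E
```

```text
[(array([224.5907, 161.749 ]), np.int64(259)), (array([296.9419, 180.2116]), np.int64(241))]
wrist [[0.5642 0.1575 0.061 ]
 [0.6465 0.1674 0.061 ]
 [0.6082 0.1398 0.061 ]] 0.08292695774767657 [0.0474 0.0473]
[(array([199.1304, 129.029 ]), np.int64(69)), (array([234.5, 143.5]), np.int64(72)), (array([203.1129, 166.4032]), np.int64(62))]
top [[0.6476 0.1671 0.061 ]
 [0.6154 0.0902 0.061 ]
 [0.5655 0.1569 0.061 ]] [0.6095 0.1381 0.061 ] [0.0479 0.0482 0.0479]
0.29526693 0.3016088
```

```bash
cat > press.py <<'E'
from h import *
import sys
C=np.array([.6088,.1388]); M=np.array([[.6470,.1672],[.6150,.0905],[.5649,.1572]])
def press(k,zt=.0465,th=18):
    m=M[k]+2e-3*(C-M[k])/np.linalg.norm(C-M[k]); r=manip.tip_reach
    s=manip.get_state(); z=s["eef_pos"][2]
    if z<.17: manip.move_straight(np.r_[s["eef_pos"][:2],.17],v=.1)
    manip.move_straight(np.r_[m,.17],v=.15)
    manip.move_straight(np.r_[m,r+.068],v=.06)
    manip.wait(.2); f0=manip.get_state()["wrist_force"]
    hit=manip.move_straight(np.r_[m,r+zt],v=.02,threshold=th)
    s=manip.get_state(); print(k,hit,"tip z",s["eef_pos"][2]-r,"dF",s["wrist_force"]-f0)
    manip.wait(.2); s=manip.get_state(); print("  tip z",s["eef_pos"]-[0,0,r],"dF",s["wrist_force"]-f0)
    manip.move_straight(np.r_[m,.17],v=.1); print(manip.get_state()["clock"])
E
python3 - <<'E'
from press import *
print(manip.tip_reach); press(0)
c=np.array([.610,.139]);s=manip.get_state()
tx=R.from_quat(s["eef_rot"]).as_matrix()[:,0]
manip.move_straight(np.r_[c-.05*tx[:2],.25],v=.2)
s=manip.get_state(); p,d=manip.camera("wrist"); cv2.imwrite("pics/w2.png",p)
p,d=manip.camera("scene"); cv2.imwrite("pics/s2.png",np.hstack([cv2.resize(p[190:300,210:350],None,fx=4,fy=4,interpolation=cv2.INTER_CUBIC)]))
E
```

```text
0.0726
0 True tip z 0.049360575382476235 dF [-2.3382  0.0322  9.8275]
  tip z [0.6454 0.166  0.0493] dF [-2.0352 -0.3323  9.2893]
7.2833
```

View pics/w2.png

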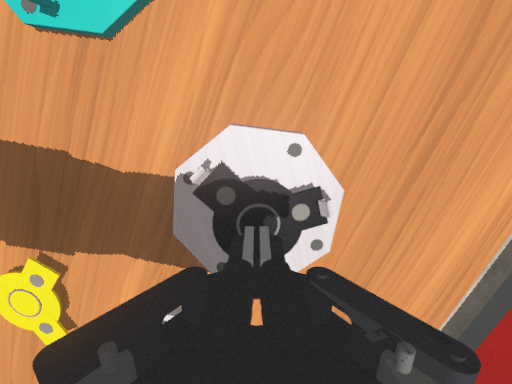

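```bash
cat >> press.py <<'E'
def height(name,uvs,half=3):
    s=manip.get_state(); p,d=manip.camera(name); i,Rm,o=pose(name,s)
    for u,v in uvs:
        w=d[v-half:v+half+1,u-half:u+half+1]; dd=np.median(w[w>0])
        n=cv2.undistortPoints(np.array([[[u,v]]],float),i["camera_matrix"],np.array([i["k1"],0,0,0.]))[0,0]
        print((u,v),o+Rm@np.r_[n,1]*dd)
E
python3 - <<'E'
from press import *
height("wrist",[(301,211),(226,195),(265,145),(310,175),(330,260),(80,150)])
E
```

```text
(301, 211) [0.6486 0.1695 0.0482]
(226, 195) [0.5667 0.1591 0.0545]
(265, 145) [0.5877 0.2176 0.0192]
(310, 175) [0.6489 0.2048 0.0192]
(330, 260) [ 0.7314  0.1023 -0.0006]
(80, 150) [ 0.3825  0.1273 -0.0006]
```

View pics/s2.png

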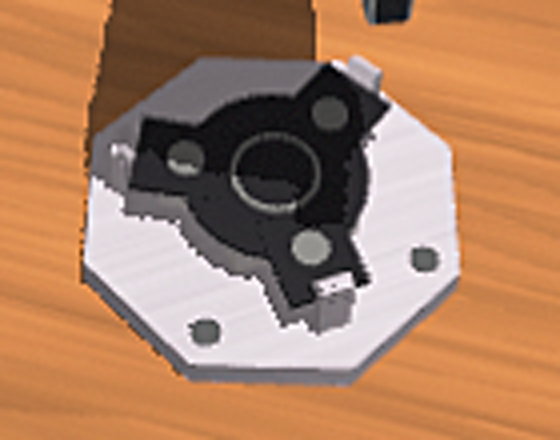

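The wrist depth puts corner A at 48 mm, and the scene crop shows its clip hook lying over the edge at (335,285). The other two corners are still high, so I'll press those next.

```bash
python3 - <<'E'
from press import *
press(1)
c=np.array([.610,.139]);s=manip.get_state()
tx=R.from_quat(s["eef_rot"]).as_matrix()[:,0]
manip.move_straight(np.r_[c-.05*tx[:2],.25],v=.2)
height("wrist",[(301,211),(226,195)])
press(2)
s=manip.get_state()
manip.move_straight(np.r_[c-.09*tx[:2],.25],v=.2)
s=manip.get_state(); p,d=manip.camera("wrist"); cv2.imwrite("pics/w3.png",p); print(s["clock"])
g=[]
for n,(y0,y1,x0,x1) in dict(scene=(190,300,210,350)).items():
    p,d=manip.camera(n); cv2.imwrite("pics/s3.png",cv2.resize(p[y0:y1,x0:x1],None,fx=4,fy=4,interpolation=cv2.INTER_CUBIC))
# scene pixel heights (marks at crop/4+offset)
height("scene",[(210+311//4,190+247//4),(210+186//4,190+158//4),(210+330//4,190+113//4),(240,255)],1)
E
```

```text
1 True tip z 0.0490087887528351 dF [-3.803  -0.5341  9.8642]
  tip z [0.6147 0.0925 0.049 ] dF [-4.1606 -0.7145 10.4914]
11.65
(301, 211) [0.6482 0.1696 0.0493]
(226, 195) [0.5664 0.1584 0.0536]
2 True tip z 0.048059881410659616 dF [-1.2777 -0.212   8.8444]
  tip z [0.5666 0.1564 0.048 ] dF [-1.915   0.6472  7.5028]
15.85
16.525
(287, 251) [0.6476 0.1694 0.0479]
(256, 229) [0.6133 0.0926 0.0489]
(292, 218) [0.5632 0.1597 0.0493]
(240, 255) [0.668  0.0734 0.0201]
```

View pics/s3.png

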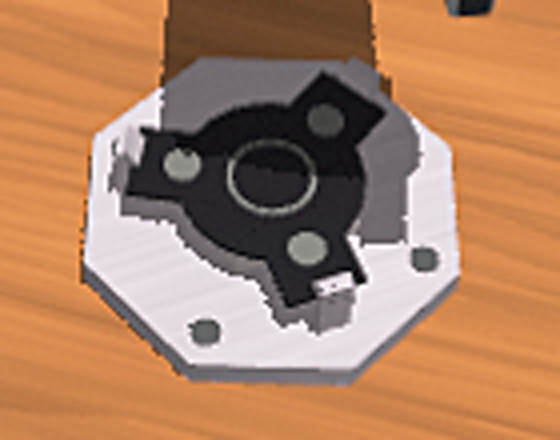

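View pics/w3.png

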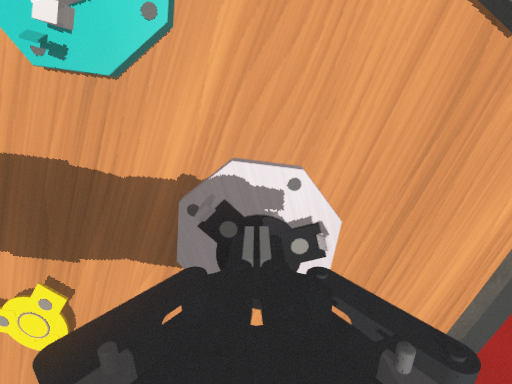

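```bash
python3 - <<'E'
from press import *
height("wrist",[(300,246),(229,229),(320,210)])
s=manip.get_state(); tx=R.from_quat(s["eef_rot"]).as_matrix()[:,0]
manip.move_straight(np.r_[np.array([.61,.139])-.17*tx[:2],.28],v=.25)
for _ in range(2):
    height("top",[(199,129),(234,143),(203,166),(245,175)],2)
    height("scene",[(287,251),(255,230),(291,220),(240,255)],2)
p,d=manip.camera("top"); q,_=manip.camera("wrist")
c=cv2.resize(p[95:205,160:270],None,fx=4,fy=4,interpolation=cv2.INTER_CUBIC)
cv2.imwrite("pics/c4.png",c); print(manip.get_state()["clock"])
E
```

```text
(300, 246) [0.65   0.1663 0.0477]
(229, 229) [0.5676 0.1566 0.0479]
(320, 210) [0.6629 0.2063 0.0192]
(199, 129) [0.6511 0.1696 0.0492]
(234, 143) [0.6194 0.0923 0.0496]
(203, 166) [0.5687 0.1593 0.0488]
(245, 175) [0.5534 0.0696 0.021 ]
(287, 251) [0.6484 0.1695 0.0491]
(255, 230) [0.6164 0.0913 0.0489]
(291, 220) [0.5677 0.1586 0.0474]
(240, 255) [0.6676 0.0733 0.0193]
(199, 129) [0.6509 0.1695 0.0498]
(234, 143) [0.6194 0.0923 0.0496]
(203, 166) [0.5686 0.1592 0.0493]
(245, 175) [0.5533 0.0696 0.0211]
(287, 251) [0.6483 0.1695 0.0489]
(255, 230) [0.6165 0.0913 0.049 ]
(291, 220) [0.5688 0.1588 0.049 ]
(240, 255) [0.6675 0.0733 0.0192]
17.5167
```

View pics/c4.png

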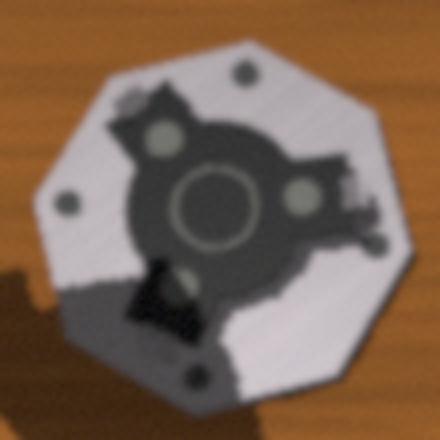

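```bash
python3 -c "
from rig import manip
manip.close_job()"
```

```text
the job is handed in; nothing more can be done
```

I pressed the black three-cornered cover home one corner at a time with closed fingers, and handed the job in at about 17.5 s of the 43 s allowed. The hand-in itself gives no verdict.

- **Pressing:** I found the three marks in the top and wrist images, which agreed to within about 2 mm. Each press stopped at the 18 N limit I had set, with the fingertip 48.1 to 49.4 mm above the bench. That is at or just above the 48 mm home height.
- **In order:** After the first press, depth readings put that corner at about 48 mm and one other still at 54.5 mm. After the second press, the last corner was still up at 53.6 mm.
- **Final heights:** All three corners stayed down with the arm clear. They read 47.4 to 49.8 mm, against the 50.5 mm limit.
- **Weakest reading:** The last camera readings put one corner's mark 29.7 mm above the plate in the scene view and 28.5 mm in the top view. The limit there is 30.5 mm, so both pass, but the scene margin is under 1 mm.
- **Clips:** The pictures show the hooks over two corners. The third clip was in the arm's shadow, so I judged it only by its corner staying down at about 48 to 49 mm.

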